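# Sieve the mixed beads

### The job

The beads at the craft counter have got mixed up: lift the wooden sieve off its cork mat, hold it over the white tray and shake it there until all four small green beads have dropped through into the tray, with the three large red ones still in the sieve. Then tip the red beads out of the sieve into the woven basket, and stand the empty sieve flat on its cork mat again, about in the middle. Leave the jar, the pencil mug and the cardboard box where they are.

Things in the scene. Friction and masses are not known exactly. Their poses are not given: they have to be found in the camera images.
- sieve: wooden hand sieve, 126 mm along its x, 124 mm along its y, about 300 g. Origin: centre of its underside; z up. Side walls (y = +-54 to +-62) and back wall (x = +55 to +63) stand 40 mm high. The front, at -x, is open but for a low red lip. The bottom is slats with gaps (see point sieve_floor). A dark carrying bar runs along y over the middle between two uprights on the side walls.
- sieve_floor (a point): centre of the sieve's bottom, 12 mm above its underside, level with the slat tops. Three flat slats run along the sieve's x, each 15 mm wide, centred at y = -32, 0 and +32 mm; open gaps of 17 mm between them (centres y = +-16) and of 14.5 mm between the outer slats and the side walls; slats and gaps run from the back wall to the front lip.
- sieve_bar (a point): centre of the sieve's dark carrying bar, the place to grip: bar 14 mm thick (along the sieve's x), 16 mm high, 108 mm free between the uprights (along y), 95 mm above the underside; nothing but the beads below it
- sieve_lip (a point): middle of the top of the red front lip bar (8 mm wide, flush with the slat tops), 59 mm towards the sieve's -x from its centre, 12 mm above the underside. Large balls roll out over it when the front is tipped down: one that rolls up to it goes over at 20 to 25 degrees, one resting against it needs about 35; 40 to 45 degrees empties the sieve.
- mat: square cork mat, 180 x 180 x 4 mm, fixed; the sieve's home. Origin: centre of its underside
- tray: white open tray, 190 x 190 mm outside, 35 mm high, walls 6 mm, fixed; for the small beads. Origin: centre of its underside
- basket: pale woven wooden basket, 180 x 180 mm outside (about 187 with the weave), 62 mm high, walls 6 mm, fixed; for the large beads. Origin: centre of its underside
- jar: amber jar, bystander, 64 mm across, 100 mm high. Origin: centre of its underside
- pencil_mug: white mug holding three pencils, bystander, 68 mm across, 130 mm high with pencils. Origin: centre of its underside
- gift_box: cardboard box, bystander, 70 x 90 x 45 mm. Origin: centre of its underside
- small0_center (a point): centre of a small green bead: cylinder 12 mm across, 10 mm high, 10 g, at the start standing on end on one of the sieve's slats, towards the front; brisk short side-to-side shakes of the sieve (along its y, some 40 mm) slide it off the slat and it drops through a gap
- small1_center (a point): centre of a small green bead: cylinder 12 mm across, 10 mm high, 10 g, at the start standing on end on one of the sieve's slats, towards the front; brisk short side-to-side shakes of the sieve (along its y, some 40 mm) slide it off the slat and it drops through a gap
- small2_center (a point): centre of a small green bead: cylinder 12 mm across, 10 mm high, 10 g, at the start standing on end on one of the sieve's slats, towards the front; brisk short side-to-side shakes of the sieve (along its y, some 40 mm) slide it off the slat and it drops through a gap
- small3_center (a point): centre of a small green bead: cylinder 12 mm across, 10 mm high, 10 g, at the start standing on end on one of the sieve's slats, towards the front; brisk short side-to-side shakes of the sieve (along its y, some 40 mm) slide it off the slat and it drops through a gap
- large0_center (a point): centre of a large red ball bead, 30 mm across, 14 g, too big for the gaps; at the start it sits over one of the sieve's two inner gaps, in the middle or towards the back, and can roll along the gap
- large1_center (a point): centre of a large red ball bead, 30 mm across, 14 g, too big for the gaps; at the start it sits over one of the sieve's two inner gaps, in the middle or towards the back, and can roll along the gap
- large2_center (a point): centre of a large red ball bead, 30 mm across, 14 g, too big for the gaps; at the start it sits over one of the sieve's two inner gaps, in the middle or towards the back, and can roll along the gap
There are look-alikes about, which are no part of the job. There is more than one size of the sieve; the job needs the smallest.

How it is judged:
By the outcome, as a careful person would: the job done as asked, in the order asked, and still so for the second after the job is handed in, with the robot touching nothing.
It also fails if it takes over 67 s, if anything falls off the work surface, if the arm or the gripper's body presses on something with over 40 N, if the wrist force passes 120 N, or if a joint passes its speed limit or range.

### The arm

A 6-joint arm with a two-finger parallel gripper is mounted at the origin on the work surface. World frame = base frame: x ahead of the robot, y to its left, z up, the work surface at z = 0. Lengths are in m, angles in rad, forces in N, time in s.
With the tool pointing down it reaches from about 0.35 to 0.775 m from the base axis. Payload 5.5 kg.
Tool frame: the origin (TCP) lies between the finger pads; the fingertips stand 11 mm ahead of it and the grasp point (between the pads) lies 8 mm behind it (tips_ahead is the distance from the TCP to the fingertips, in m); z points along the fingers, y is the line along which they close (so a half turn about z gives the same grasp; the last joint's range is limited). The gripper opens to 85 mm and grips with 20 to 120 N. Pads are 22 mm wide; open, the fingers measure 114 mm over their backs; the gripper's body (76 mm by 85 mm) begins 54 mm behind the grasp point. The pads swing forward as they close: fully open they stand 13 mm farther back than shut.
Start: joints at [-1.282, 0.313, 0.046, 1.304, 0, 1.431], TCP at [0.239, -0.523, 0.242] pointing down, gripper open.
Joint ranges: [-2.76, 2.76], [-0.86, 1.69], [-1.03, 1.26], [-2.2, 2.34], [-1.47, 1.5], [-3.14, 3.14]. Speed limits (rad/s): [2.57, 2.57, 3.14, 3.14, 3.14, 3.14].

### API

Orientations are given as a unit quaternion [w, x, y, z].
In Python, from workcell import * gives the robot as it stands. The module is installed in compiled form; this text tells all that it offers.
- The arm moves only by the tool jog_arm, never from a script. Its argument "moves" is a list of rows, each an object with "fingers": the closure, from 0 (fully open) to 1 (shut); "slide": the shift along the tool's x, y, z in mm, a list of three; "angular": the turn, a rotation vector about the tool's x, y, z in degrees, a list of three. A call has 1 to 10 rows; each row is the pose to reach, as a shift and turn from the pose commanded when the call began, along the tool's axes at that moment; what a row does not reach only later rows make up. A row lasts 1/12 s, in which the tool goes at most 41.7 mm and 7.16 degrees, less where a joint would pass 70% of its speed; a pose out of reach is approached as far as the arm can. A call with a gripper value outside its range is refused whole. The fingers move at their own pace and stop on an object; "squeeze" is the grip in N (left out, the last holds). Time passes only in rows, so rows that repeat a pose let the fingers close. It gives the time, the measured TCP pose, the force, the opening and the grip force at its end, in the units of the state.
- get_state(): the state, without advancing time (a new reading comes with each control period).
- read_camera(name): name is "scene" or "top" or "wrist"; returns a dict with "color" (420x560x3 uint8, red, green, blue), "fovy" (degrees; the focal length in pixels is half the picture's height over the tangent of half this angle, whatever the lens; pixels are square), "cx", "cy" (the principal point, pixels), "world_from_camera" (4x4, takes a point from camera to world coordinates); the wrist camera has in their place "tool_from_camera" (4x4, takes a point from camera to tool coordinates, whose origin is the TCP and whose axes are the flange's). Camera axes: x right, y down, z forward; pixel columns grow to the right and rows downward; lengths in m; the calibration is good to about 2 mm. A picture is of the moment at which its call begins: read the wrist's pose just before it. There is no depth.
- hand_in(): hands the job in; it is judged then, once.
Trained networks look in a picture, given as the dict that the camera call returned (one of the last four; its "shot" number tells which), for a name from the list of things; names that differ only in an ending like _2 or _b are one class to them, and where a whole thing is asked for, a point or a joint stands for the part that bears it (a point fixed in the world has none). Each returns a list of dicts, best first, with "p" (0 to 1); they miss things now and then, are a little off and sometimes report something else, mostly with a low value. They report only what shows in the picture. A call takes as long as a camera call. They do not tell look-alikes from the thing itself.
- look_for(target, picture): "point" ([column, row] in pixels, amid what is visible of it).
- tip_of(target, picture): "point" ([column, row] in pixels: a listed point, or the origin of a listed thing).
The state is a dict: "clock": time; "joint_pos": joint angles; "qvel": joint speeds; "tau": joint torques, N m; "tcp_pos": TCP position; "orientation": TCP orientation; "wrist_force": force on the tool from outside, world axes, zero at the start; "ft_torque": the same for the moment, N m; "finger_gap": finger opening in m; "grip_force": force on a finger pad.
Only numpy, scipy, OpenCV 4.12 (cv2) and the standard library are available. Lean on these libraries where they do the work, as an engineer would, in place of code of your own. Each camera call takes 0.05 s, during which the arm holds its last target. There are 200 camera calls.

## Working session

There is one attempt and no reset: what is moved stays moved. The work goes in short steps, Python scripts to look and compute and a tool call to move; the robot and the scene stay as the last step left them, time stands still between calls to the robot, and variables do not carry over. Pictures are saved under pics/ and viewed, at most 10 in all, crops included, and the job is handed in when it is done.

Besides the shell and the picture viewer there is one more tool, called by a JSON object that holds its "op" and its "data". jog_arm: Moves the arm, as the interface text tells. Its arguments: {"type":"object","properties":{"moves":{"type":"array","items":{"type":"object","properties":{"fingers":{"type":"number"},"slide":{"type":"array","items":{"type":"number"}},"angular":{"type":"array","items":{"type":"number"}}}}},"squeeze":{"type":"number"}},"required":["moves"]}

```bash
mkdir -p pics
cat > h.py <<'E'
from workcell import *
import numpy as np, cv2
from scipy.spatial.transform import Rotation as R
def f(p): return p["color"].shape[0]/2/np.tan(np.radians(p["fovy"])/2)
def T(p,st=None):
    if "world_from_camera" in p: return np.array(p["world_from_camera"])
    M=np.eye(4);q=st["orientation"];M[:3,:3]=R.from_quat([q[1],q[2],q[3],q[0]]).as_matrix();M[:3,3]=st["tcp_pos"]
    return M@np.array(p["tool_from_camera"])
def ray(p,px,z,st=None):
    M=T(p,st);d=M[:3,:3]@np.array([(px[0]-p["cx"])/f(p),(px[1]-p["cy"])/f(p),1])
    return M[:3,3]+d*(z-M[2,3])/d[2]
def proj(p,X,st=None):
    c=np.linalg.inv(T(p,st))@np.append(X,1);return [p["cx"]+f(p)*c[0]/c[2],p["cy"]+f(p)*c[1]/c[2]]
def save(p,n,box=None,s=1):
    im=p["color"][:,:,::-1]
    if box: im=im[box[1]:box[3],box[0]:box[2]]
    cv2.imwrite("pics/"+n,cv2.resize(im,None,fx=s,fy=s,interpolation=cv2.INTER_CUBIC))
E
python3 - <<'E'
from h import *
a=read_camera("top");b=read_camera("scene")
im=np.hstack([a["color"],b["color"]])
cv2.imwrite("pics/a.png",cv2.resize(a["color"][:,:,::-1],None,fx=1.4,fy=1.4));save(b,"b.png",s=1.4)
for n,z in [("sieve",.02),("sieve_bar",.1),("sieve_lip",.016),("mat",0),("tray",0),("basket",0),("jar",0),("pencil_mug",0),("gift_box",0)]:
    for nm,p in(("top",a),("scene",b)):
        for d in tip_of(n,p)[:4]: print(n,nm,round(d["p"],2),np.round(d["point"]),np.round(ray(p,d["point"],z),3))
E
```

```text
sieve top 0.91 [339. 220.] [ 0.469 -0.314  0.02 ]
sieve scene 0.93 [106. 299.] [ 0.625 -0.55   0.02 ]
sieve scene 0.89 [178. 155.] [ 0.189 -0.31   0.02 ]
sieve scene 0.76 [193. 232.] [ 0.486 -0.302  0.02 ]
sieve_bar top 0.61 [344. 215.] [ 0.47  -0.319  0.1  ]
sieve_bar top 0.6 [417. 172.] [ 0.618 -0.571  0.1  ]
sieve_bar scene 0.87 [178. 215.] [ 0.469 -0.327  0.1  ]
sieve_bar scene 0.84 [170. 127.] [ 0.138 -0.314  0.1  ]
sieve_bar scene 0.64 [ 86. 278.] [ 0.595 -0.569  0.1  ]
sieve_lip top 0.79 [343. 235.] [ 0.414 -0.329  0.016]
sieve_lip top 0.79 [428. 186.] [ 0.594 -0.632  0.016]
sieve_lip scene 0.72 [185. 216.] [ 0.423 -0.319  0.016]
sieve_lip scene 0.71 [187. 234.] [ 0.483 -0.321  0.016]
sieve_lip scene 0.65 [ 72. 294.] [ 0.588 -0.637  0.016]
sieve_lip scene 0.56 [204. 144.] [ 0.157 -0.22   0.016]
mat top 0.6 [342. 222.] [ 0.465 -0.329  0.   ]
mat top 0.37 [336. 216.] [ 0.486 -0.307  0.   ]
mat scene 0.96 [185. 227.] [ 0.451 -0.325  0.   ]
tray top 0.87 [249. 204.] [ 0.525 -0.002  0.   ]
tray top 0.55 [205. 147.] [0.736 0.16  0.   ]
tray scene 0.61 [295. 226.] [ 0.526 -0.008  0.   ]
basket top 0.67 [342. 224.] [ 0.459 -0.327  0.   ]
basket top 0.57 [149. 198.] [0.546 0.355 0.   ]
basket scene 0.68 [406. 208.] [0.551 0.334 0.   ]
jar top 0.78 [297. 154.] [ 0.711 -0.169  0.   ]
jar scene 0.95 [254. 301.] [ 0.719 -0.177  0.   ]
pencil_mug top 0.63 [206. 147.] [0.735 0.16  0.   ]
pencil_mug scene 0.7 [375. 280.] [0.743 0.157 0.   ]
gift_box top 0.86 [244. 132.] [0.794 0.022 0.   ]
gift_box scene 0.84 [337. 308.] [0.791 0.03  0.   ]
gift_box scene 0.62 [192. 231.] [ 0.468 -0.307  0.   ]
```

View pics/a.png

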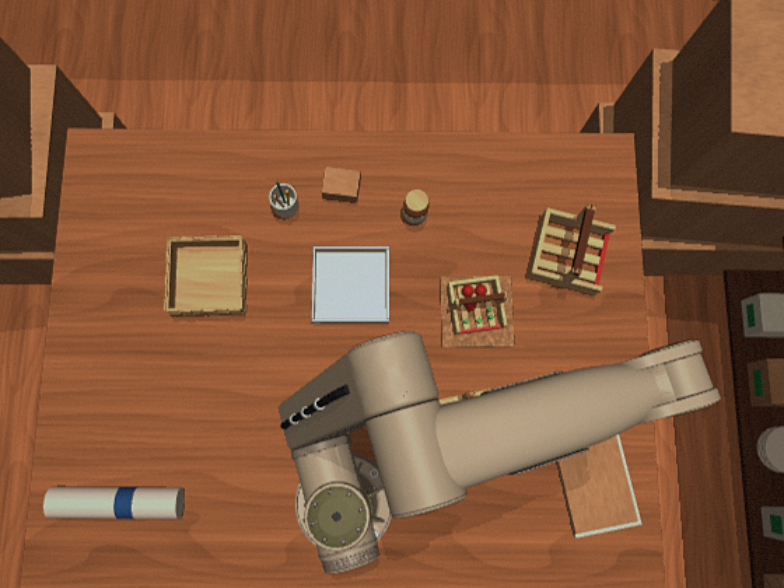

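View pics/b.png

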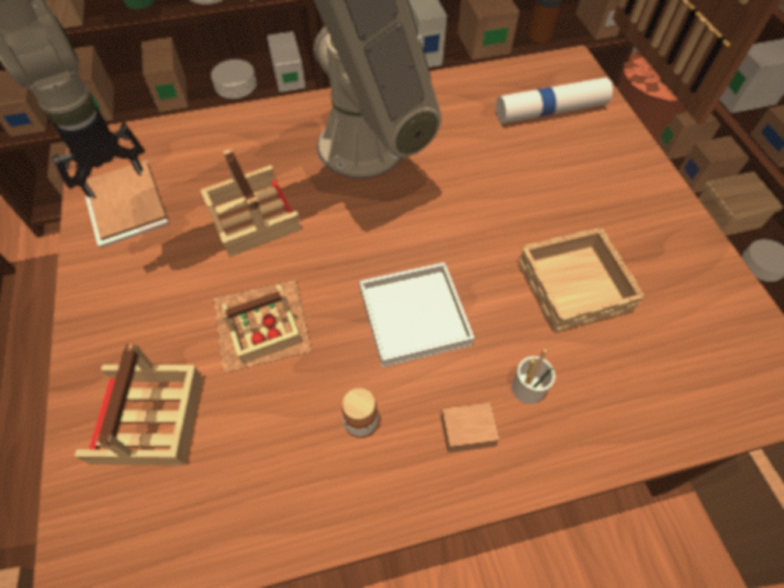

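Three sieves are in view (original top-picture pixels): (340,218) on the cork mat with beads, (410,178) large and empty, and a third half hidden by the arm at about (330,285), seen in the scene picture at (178,155). The one on the cork mat is the smallest and the only one holding beads. I'll confirm it in a crop.

Run:
```python
from h import *
a=read_camera("top");b=read_camera("scene");st=get_state()
A=cv2.resize(a["color"][190:255,305:375],(560,520),interpolation=cv2.INTER_CUBIC)
cv2.imwrite("pics/c.png",A[:,:,::-1])
w=read_camera("wrist")
print(st["orientation"],st["tcp_pos"],R.from_quat(np.roll(st["orientation"],-1)).as_matrix().round(3),np.round(w["tool_from_camera"],3),w["fovy"],st["finger_gap"])
```

```text
[6.36819378e-05 9.77104068e-01 2.12761921e-01 2.97746549e-05] [ 0.23910518 -0.52298885  0.24232483] [[ 0.909  0.416  0.   ]
 [ 0.416 -0.909 -0.   ]
 [ 0.     0.    -1.   ]] [[ 0.002 -0.956 -0.292  0.074]
 [ 1.     0.002 -0.001  0.   ]
 [ 0.001 -0.292  0.956 -0.132]
 [ 0.     0.     0.     1.   ]] 59.98573630554164 0.08560979793289769
```

View pics/c.png

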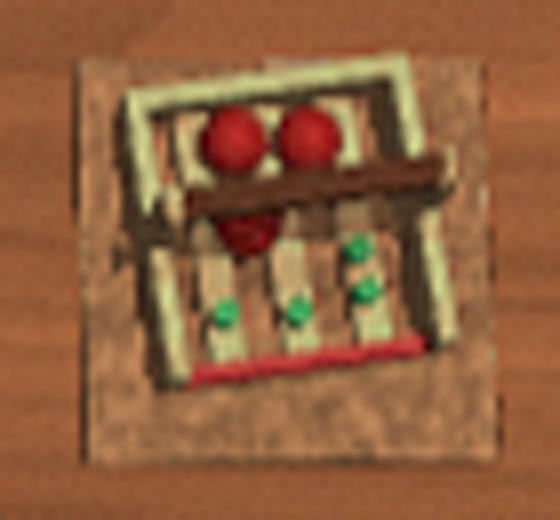

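The crop confirms it: cork mat, three red beads and four green ones, with the red lip towards -x and a yaw of about 7°. I'll move above it.

{"op": "jog_arm", "data": {"moves": [{"fingers": 0, "slide": [295, -90, 30], "angular": [0, 0, -73]}, {"fingers": 0, "slide": [295, -90, 30], "angular": [0, 0, -73]}, {"fingers": 0, "slide": [295, -90, 30], "angular": [0, 0, -73]}, {"fingers": 0, "slide": [295, -90, 30], "angular": [0, 0, -73]}, {"fingers": 0, "slide": [295, -90, 30], "angular": [0, 0, -73]}, {"fingers": 0, "slide": [295, -90, 30], "angular": [0, 0, -73]}, {"fingers": 0, "slide": [295, -90, 30], "angular": [0, 0, -73]}, {"fingers": 0, "slide": [295, -90, 30], "angular": [0, 0, -73]}, {"fingers": 0, "slide": [295, -90, 30], "angular": [0, 0, -73]}, {"fingers": 0, "slide": [295, -90, 30], "angular": [0, 0, -73]}], "squeeze": 100}}

```text
clock: 1.98
tcp_pos: [0.4712, -0.3169, 0.212]
orientation: [-0.0, 0.664, 0.747, -0.0]
wrist_force: [-0.5, -0.2, 0.5]
finger_gap: 0.0852
grip_force: 0.0
```

{"op": "jog_arm", "data": {"moves": [{"fingers": 0, "slide": [0, 0, 0], "angular": [0, 0, 0]}, {"fingers": 0, "slide": [0, 0, 0], "angular": [0, 0, 0]}]}}

```text
clock: 2.15
tcp_pos: [0.47, -0.3184, 0.2123]
orientation: [0.0, 0.669, 0.743, -0.0]
wrist_force: [-0.3, -0.0, 0.3]
finger_gap: 0.0852
grip_force: 0.0
```

Run:
```python
from h import *
st=get_state();w=read_camera("wrist")
print(st["clock"],np.round(st["tcp_pos"],4),R.from_quat(np.roll(st["orientation"],-1)).as_matrix().round(3))
save(w,"d.png",s=1.3)
for n,z in [("sieve",.004),("sieve_bar",.099),("sieve_lip",.016),("sieve_floor",.016),("mat",0)]+[(f"small0_center",.021)]+[("large0_center",.0285)]:
    for d in tip_of(n,w)[:4]: print(n,round(d["p"],2),np.round(d["point"]),np.round(ray(w,d["point"],z,st),4))
```

```text
2.15 [ 0.47   -0.3184  0.2123] [[-0.105  0.995 -0.   ]
 [ 0.995  0.105 -0.   ]
 [-0.    -0.    -1.   ]]
sieve 0.87 [381. 399.] [ 0.6125 -0.5552  0.004 ]
sieve 0.63 [288. 189.] [ 0.4776 -0.32    0.004 ]
sieve_bar 0.8 [289. 218.] [ 0.4763 -0.3202  0.099 ]
sieve_lip 0.47 [324. 209.] [ 0.5128 -0.3329  0.016 ]
sieve_floor 0.94 [383. 410.] [ 0.6127 -0.5596  0.016 ]
sieve_floor 0.66 [291. 191.] [ 0.4806 -0.3193  0.016 ]
sieve_floor 0.52 [279. 225.] [ 0.4729 -0.353   0.016 ]
sieve_floor 0.2 [287. 173.] [ 0.4747 -0.3027  0.016 ]
mat 0.69 [274. 192.] [ 0.4645 -0.325   0.    ]
mat 0.41 [245. 194.] [ 0.4368 -0.33    0.    ]
mat 0.22 [248. 160.] [ 0.4372 -0.2968  0.    ]
small0_center 0.65 [246. 160.] [ 0.4365 -0.2938  0.021 ]
small0_center 0.55 [276. 191.] [ 0.4665 -0.3192  0.021 ]
large0_center 0.88 [326. 209.] [ 0.5128 -0.3292  0.0285]
```

View pics/d.png

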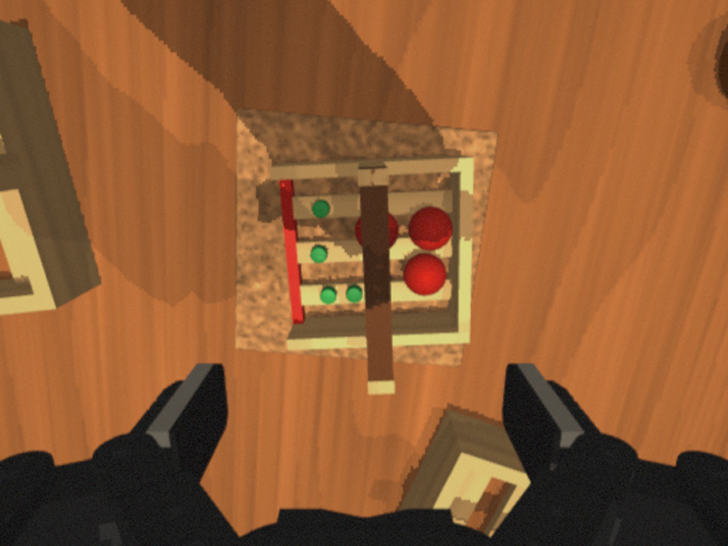

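The wrist view shows the bar running from (287,130) to (293,294), the red beads in the two inner gaps and the greens towards the front. The mat corners are at (182,83), (382,101), (355,281) and (181,269).

Run:
```python
from h import *
st=get_state();w=read_camera("wrist")
g=lambda u,v,z:ray(w,[u/1.3,v/1.3],z,st)
a,b=g(373,182,.107),g(381,380,.107)
print("bar",a.round(4),b.round(4),((a+b)/2).round(4),"yaw",np.degrees(np.arctan2(*(a-b)[[0,1]]*[-1,1])))
m=[g(*p,.004) for p in[(237,108),(497,131),(462,365),(236,350)]];print(np.round(m,4),np.mean(m,0).round(4))
c=[g(*p,.044) for p in[(473,158),(470,340)]];print("back corners",np.round(c,4))
l=[g(*p,.016) for p in[(286,181),(299,322)]];print("lip",np.round(l,4))
```

```text
bar [ 0.4685 -0.2658  0.107 ] [ 0.4853 -0.3738  0.107 ] [ 0.4769 -0.3198  0.107 ] yaw 8.865650858027239
[[ 0.3741 -0.2358  0.004 ]
 [ 0.5521 -0.2314  0.004 ]
 [ 0.558  -0.4094  0.004 ]
 [ 0.3787 -0.4158  0.004 ]] [ 0.4657 -0.3231  0.004 ]
back corners [[ 0.5298 -0.2502  0.044 ]
 [ 0.549  -0.3707  0.044 ]]
lip [[ 0.4118 -0.2795  0.016 ]
 [ 0.4277 -0.3818  0.016 ]]
```

{"op": "jog_arm", "data": {"moves": [{"fingers": 0, "slide": [-2, 7, 40], "angular": [0, 0, -3]}, {"fingers": 0, "slide": [-2, 7, 80], "angular": [0, 0, -3]}, {"fingers": 0, "slide": [-2, 7, 105], "angular": [0, 0, -3]}, {"fingers": 0, "slide": [-2, 7, 121], "angular": [0, 0, -3]}, {"fingers": 0, "slide": [-2, 7, 121], "angular": [0, 0, -3]}, {"fingers": 0.5, "slide": [-2, 7, 121], "angular": [0, 0, -3]}, {"fingers": 1, "slide": [-2, 7, 121], "angular": [0, 0, -3]}, {"fingers": 1, "slide": [-2, 7, 121], "angular": [0, 0, -3]}, {"fingers": 1, "slide": [-2, 7, 121], "angular": [0, 0, -3]}, {"fingers": 1, "slide": [-2, 7, 121], "angular": [0, 0, -3]}], "squeeze": 80}}

```text
clock: 3.43
tcp_pos: [0.4778, -0.3203, 0.0927]
orientation: [0.001, 0.648, 0.761, -0.0]
wrist_force: [-0.4, -0.8, 1.2]
finger_gap: 0.0249
grip_force: 0.0
```

{"op": "jog_arm", "data": {"moves": [{"fingers": 1, "slide": [0, 0, 0], "angular": [0, 0, 0]}, {"fingers": 1, "slide": [0, 0, 0], "angular": [0, 0, 0]}, {"fingers": 1, "slide": [0, 0, 0], "angular": [0, 0, 0]}]}}

```text
clock: 3.68
tcp_pos: [0.4773, -0.3202, 0.0922]
orientation: [0.001, 0.648, 0.761, -0.0]
wrist_force: [-2.6, -1.7, 4.4]
finger_gap: 0.0129
grip_force: 78.8
```

{"op": "jog_arm", "data": {"moves": [{"fingers": 1, "slide": [0, 0, -3]}, {"fingers": 1, "slide": [0, 0, -8]}, {"fingers": 1, "slide": [0, 0, -15]}, {"fingers": 1, "slide": [0, 0, -24]}, {"fingers": 1, "slide": [0, 0, -34]}, {"fingers": 1, "slide": [0, 0, -43]}, {"fingers": 1, "slide": [0, 0, -50]}, {"fingers": 1, "slide": [0, 0, -55]}, {"fingers": 1, "slide": [0, 0, -58]}, {"fingers": 1, "slide": [0, 0, -58]}]}}

```text
schema error: expected keys fingers, slide, angular
```

Run:
```python
from h import *
st=get_state();w=read_camera("wrist");s=read_camera("scene")
print(st["wrist_force"],st["tcp_pos"],st["grip_force"])
W=cv2.resize(w["color"][60:320,140:400],(400,400));S=cv2.resize(s["color"][140:300,120:280],(400,400))
cv2.imwrite("pics/e.png",np.hstack([W,S])[:,:,::-1])
for n,z in (("tray",0),("basket",0)):
    for c in ("scene","top"):
        p=read_camera(c)
        for d in (tip_of(n,p)[:2]+look_for(n,p)[:2]): print(n,c,np.round(d["point"]),ray(p,d["point"],z).round(3),d["p"])
```

```text
[-2.57248055 -1.71392364  4.38889957] [ 0.47726063 -0.32020844  0.09216582] 78.76762390136719
tray scene [295. 225.] [ 0.525 -0.009  0.   ] 0.63
tray top [249. 205.] [ 0.523 -0.002  0.   ] 0.69
tray top [342. 230.] [ 0.436 -0.327  0.   ] 0.39
tray top [256. 201.] [ 0.538 -0.025  0.   ] 0.93
basket scene [408. 208.] [0.553 0.342 0.   ] 0.91
basket top [148. 199.] [0.542 0.358 0.   ] 0.84
basket top [144. 193.] [0.562 0.373 0.   ] 0.63
basket top [356. 226.] [ 0.449 -0.377  0.   ] 0.52
```

View pics/e.png

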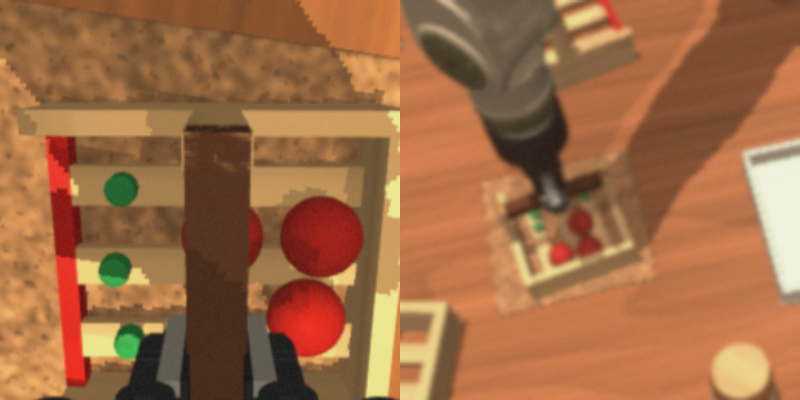

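The bar is in the fingers and all the beads are in place. The lift was refused because a key was missing, so I'll repeat it.

{"op": "jog_arm", "data": {"moves": [{"fingers": 1, "slide": [0, 0, -3], "angular": [0, 0, 0]}, {"fingers": 1, "slide": [0, 0, -8], "angular": [0, 0, 0]}, {"fingers": 1, "slide": [0, 0, -15], "angular": [0, 0, 0]}, {"fingers": 1, "slide": [0, 0, -24], "angular": [0, 0, 0]}, {"fingers": 1, "slide": [0, 0, -34], "angular": [0, 0, 0]}, {"fingers": 1, "slide": [0, 0, -43], "angular": [0, 0, 0]}, {"fingers": 1, "slide": [0, 0, -50], "angular": [0, 0, 0]}, {"fingers": 1, "slide": [0, 0, -55], "angular": [0, 0, 0]}, {"fingers": 1, "slide": [0, 0, -58], "angular": [0, 0, 0]}, {"fingers": 1, "slide": [0, 0, -58], "angular": [0, 0, 0]}]}}

```text
clock: 5.22
tcp_pos: [0.4775, -0.32, 0.1502]
orientation: [0.001, 0.648, 0.761, -0.0]
wrist_force: [0.1, 0.8, -2.7]
finger_gap: 0.0124
grip_force: 78.0
```

{"op": "jog_arm", "data": {"moves": [{"fingers": 1, "slide": [3, 1, 0], "angular": [0, 0, 0]}, {"fingers": 1, "slide": [9, 3, 0], "angular": [0, 0, 0]}, {"fingers": 1, "slide": [18, 6, 0], "angular": [0, 0, 0]}, {"fingers": 1, "slide": [30, 10, 0], "angular": [0, 0, 0]}, {"fingers": 1, "slide": [45, 15, 0], "angular": [0, 0, 0]}, {"fingers": 1, "slide": [62, 20, 0], "angular": [0, 0, 0]}, {"fingers": 1, "slide": [80, 26, 0], "angular": [0, 0, 0]}, {"fingers": 1, "slide": [100, 32, 0], "angular": [0, 0, 0]}, {"fingers": 1, "slide": [122, 40, 0], "angular": [0, 0, 0]}, {"fingers": 1, "slide": [145, 47, 0], "angular": [0, 0, 0]}]}}

```text
clock: 6.05
tcp_pos: [0.5003, -0.1666, 0.1492]
orientation: [-0.0, 0.648, 0.762, 0.0]
wrist_force: [0.6, 0.2, -3.2]
finger_gap: 0.0125
grip_force: 78.0
```

{"op": "jog_arm", "data": {"moves": [{"fingers": 1, "slide": [23, 7, 0], "angular": [0, 0, 0]}, {"fingers": 1, "slide": [46, 15, 0], "angular": [0, 0, 1]}, {"fingers": 1, "slide": [68, 22, 0], "angular": [0, 0, 2]}, {"fingers": 1, "slide": [88, 28, 0], "angular": [0, 0, 3]}, {"fingers": 1, "slide": [106, 34, 0], "angular": [0, 0, 4]}, {"fingers": 1, "slide": [122, 39, 0], "angular": [0, 0, 5]}, {"fingers": 1, "slide": [135, 44, 0], "angular": [0, 0, 6]}, {"fingers": 1, "slide": [145, 47, 0], "angular": [0, 0, 7]}, {"fingers": 1, "slide": [152, 49, 0], "angular": [0, 0, 8]}, {"fingers": 1, "slide": [156, 51, 0], "angular": [0, 0, 9]}]}}

```text
clock: 6.88
tcp_pos: [0.5249, -0.0042, 0.1492]
orientation: [-0.0, 0.705, 0.709, 0.0]
wrist_force: [-0.5, -0.6, -2.9]
finger_gap: 0.0124
grip_force: 78.0
```

{"op": "jog_arm", "data": {"moves": [{"fingers": 1, "slide": [0, 0, 0], "angular": [0, 0, 0]}, {"fingers": 1, "slide": [0, 0, 0], "angular": [0, 0, 0]}, {"fingers": 1, "slide": [0, 0, 0], "angular": [0, 0, 0]}]}}

```text
clock: 7.13
tcp_pos: [0.5254, -0.0064, 0.1492]
orientation: [-0.0, 0.706, 0.709, -0.0]
wrist_force: [0.2, 0.2, -3.8]
finger_gap: 0.0126
grip_force: 78.0
```

Run:
```python
from h import *
st=get_state();w=read_camera("wrist");s=read_camera("top");c=read_camera("scene")
print(st["wrist_force"],st["tcp_pos"],st["grip_force"],st["joint_pos"])
W=cv2.resize(w["color"][60:360,130:430],(400,400));S=cv2.resize(c["color"][150:280,230:360],(400,400))
cv2.imwrite("pics/f.png",np.hstack([W,S])[:,:,::-1])
```

```text
[ 0.199041    0.20020233 -3.79811991] [ 0.52540237 -0.00638721  0.14924586] 78.03331732749939 [-1.64932619e-01  2.65696847e-01 -2.52575801e-01  1.05274159e+00
 -1.27556239e-04  1.40148924e+00]
```

View pics/f.png

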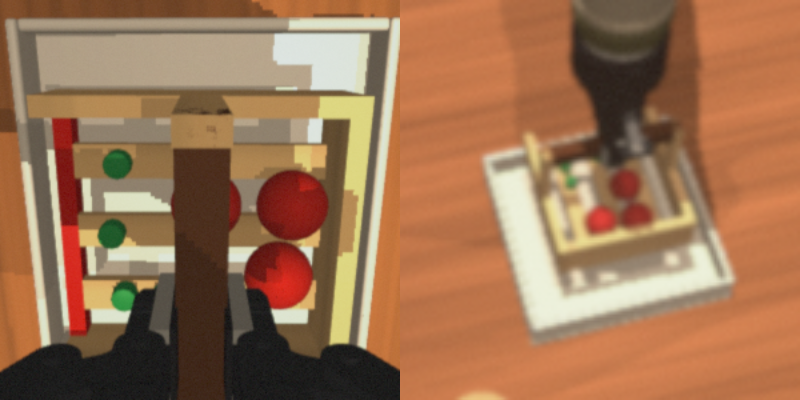

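The beads are still in place and the sieve is centred over the tray, so I'll shake it.

{"op": "jog_arm", "data": {"moves": [{"fingers": 1, "slide": [20, 0, 0], "angular": [0, 0, 0]}, {"fingers": 1, "slide": [-20, 0, 0], "angular": [0, 0, 0]}, {"fingers": 1, "slide": [20, 0, 0], "angular": [0, 0, 0]}, {"fingers": 1, "slide": [-20, 0, 0], "angular": [0, 0, 0]}, {"fingers": 1, "slide": [20, 0, 0], "angular": [0, 0, 0]}, {"fingers": 1, "slide": [-20, 0, 0], "angular": [0, 0, 0]}, {"fingers": 1, "slide": [20, 0, 0], "angular": [0, 0, 0]}, {"fingers": 1, "slide": [-20, 0, 0], "angular": [0, 0, 0]}, {"fingers": 1, "slide": [0, 0, 0], "angular": [0, 0, 0]}, {"fingers": 1, "slide": [0, 0, 0], "angular": [0, 0, 0]}]}}

```text
clock: 8.12
tcp_pos: [0.5258, -0.0067, 0.1494]
orientation: [-0.0, 0.706, 0.708, 0.0]
wrist_force: [-0.6, 0.1, -2.2]
finger_gap: 0.0126
grip_force: 79.2
```

```bash
cat >> h.py <<'E'
def blobs():
    o={}
    for c in("wrist","scene","top"):
        p=read_camera(c);h=cv2.cvtColor(p["color"],cv2.COLOR_RGB2HSV)
        m=cv2.inRange(h,(50,90,40),(85,255,255));n,_,s,ce=cv2.connectedComponentsWithStats(m)
        o[c]=[(ce[i].round().tolist(),int(s[i,4])) for i in range(1,n) if s[i,4]>3]
        print(c,o[c])
E
python3 - <<'E'
from h import *
st=get_state();print(st["clock"],st["tcp_pos"],st["orientation"],st["wrist_force"]);blobs()
w=read_camera("wrist");c=read_camera("scene")
W=cv2.resize(w["color"][60:360,130:430],(400,400));S=cv2.resize(c["color"][150:280,230:360],(400,400))
cv2.imwrite("pics/g.png",np.hstack([W,S])[:,:,::-1])
E
```

```text
8.1167 [ 0.52581568 -0.00670481  0.14935498] [-3.39359773e-04  7.06364773e-01  7.07847772e-01  4.72866572e-04] [-0.64593839  0.05796989 -2.20711865]
wrist [([253.0, 150.0], 25)]
scene [([98.0, 2.0], 91), ([353.0, 26.0], 133), ([207.0, 55.0], 50), ([526.0, 58.0], 80), ([118.0, 65.0], 94), ([62.0, 73.0], 116), ([476.0, 96.0], 30)]
top [([254.0, 214.0], 6), ([536.0, 225.0], 60), ([541.0, 273.0], 94), ([554.0, 374.0], 75)]
```

View pics/g.png

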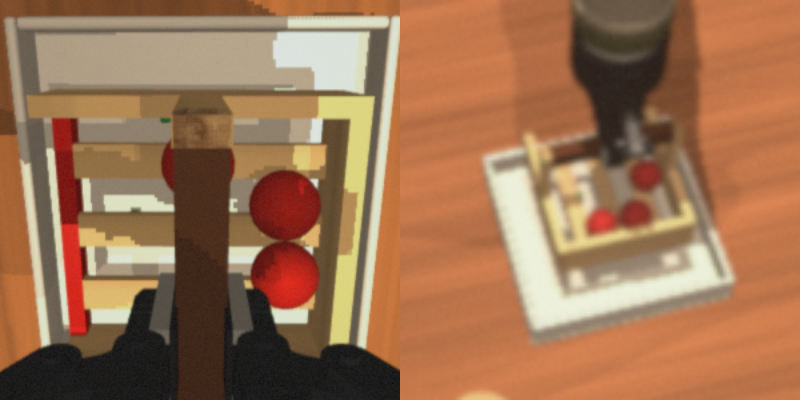

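No greens remain on the visible slats, and one shows below at (253,150). I'll raise the sieve straight up to count them in the tray.

{"op": "jog_arm", "data": {"moves": [{"fingers": 1, "slide": [0, 0, -8], "angular": [0, 0, 0]}, {"fingers": 1, "slide": [0, 0, -22], "angular": [0, 0, 0]}, {"fingers": 1, "slide": [0, 0, -40], "angular": [0, 0, 0]}, {"fingers": 1, "slide": [0, 0, -60], "angular": [0, 0, 0]}, {"fingers": 1, "slide": [0, 0, -80], "angular": [0, 0, 0]}, {"fingers": 1, "slide": [0, 0, -98], "angular": [0, 0, 0]}, {"fingers": 1, "slide": [0, 0, -112], "angular": [0, 0, 0]}, {"fingers": 1, "slide": [0, 0, -120], "angular": [0, 0, 0]}, {"fingers": 1, "slide": [0, 0, -120], "angular": [0, 0, 0]}]}}

```text
clock: 9.12
tcp_pos: [0.5268, -0.0071, 0.2717]
orientation: [0.002, 0.706, 0.708, 0.001]
wrist_force: [0.2, -0.8, -2.6]
finger_gap: 0.0127
grip_force: 79.2
```

Run:
```python
from h import *
st=get_state();print(st["clock"],st["tcp_pos"],st["joint_pos"],st["wrist_force"]);blobs()
c=read_camera("scene");w=read_camera("wrist")
W=cv2.resize(w["color"][60:360,130:430],(400,400));S=cv2.resize(c["color"][150:280,230:360],(400,400))
cv2.imwrite("pics/i.png",np.hstack([W,S])[:,:,::-1])
for p in (w,c):
  print([(np.round(d["point"]),round(d["p"],2),ray(p,d["point"],.006,st).round(3)) for d in look_for("small0_center",p)])
```

```text
9.1167 [ 0.52682311 -0.00713762  0.27169339] [-1.65885239e-01  2.09049974e-01 -2.04656848e-02  1.33719720e+00
 -1.65014722e-04  1.40154035e+00] [ 0.16571903 -0.80511949 -2.63960528]
wrist [([244.0, 124.0], 53), ([242.0, 195.0], 7)]
scene [([98.0, 2.0], 92), ([353.0, 26.0], 133), ([526.0, 58.0], 81), ([207.0, 55.0], 50), ([118.0, 65.0], 92), ([62.0, 73.0], 115), ([476.0, 96.0], 31)]
top [([254.0, 215.0], 6), ([536.0, 225.0], 60), ([541.0, 273.0], 91), ([555.0, 374.0], 63)]
[(array([282., 220.]), 0.25, array([ 0.53 , -0.059,  0.006]))]
[]
```

View pics/i.png

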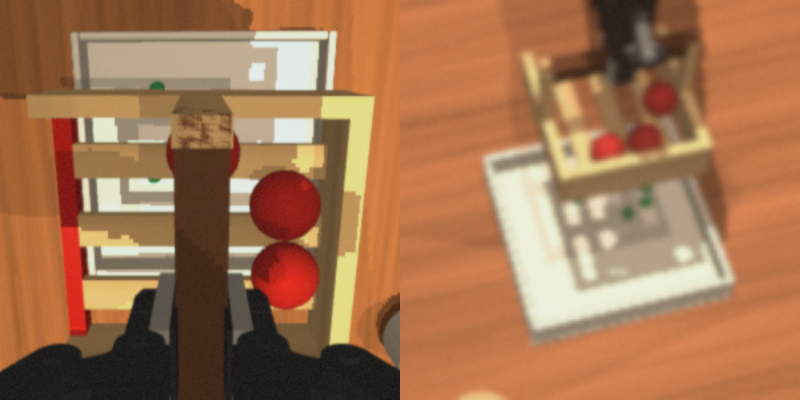

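The scene crop shows about three greens in the tray, with the fourth possibly hidden. I'll raise a little more for a clear count.

{"op": "jog_arm", "data": {"moves": [{"fingers": 1, "slide": [0, 0, -8], "angular": [0, 0, 0]}, {"fingers": 1, "slide": [0, 0, -22], "angular": [0, 0, 0]}, {"fingers": 1, "slide": [0, 0, -40], "angular": [0, 0, 0]}, {"fingers": 1, "slide": [0, 0, -60], "angular": [0, 0, 0]}, {"fingers": 1, "slide": [0, 0, -78], "angular": [0, 0, 0]}, {"fingers": 1, "slide": [0, 0, -92], "angular": [0, 0, 0]}, {"fingers": 1, "slide": [0, 0, -100], "angular": [0, 0, 0]}, {"fingers": 1, "slide": [0, 0, -100], "angular": [0, 0, 0]}]}}

```text
clock: 10.13
tcp_pos: [0.5265, -0.007, 0.3714]
orientation: [0.001, 0.706, 0.708, 0.001]
wrist_force: [0.2, -0.2, -2.4]
finger_gap: 0.0126
grip_force: 79.2
```

```bash
sed -i 's/(50,90,40)/(45,60,25)/;s/>3\]/>1]/' h.py
python3 - <<'E'
from h import *
st=get_state();print(st["clock"],st["tcp_pos"],st["wrist_force"]);blobs()
c=read_camera("scene");w=read_camera("top")
W=cv2.resize(w["color"][160:240,200:300],(400,320));W=np.vstack([W,np.zeros((80,400,3),np.uint8)]);S=cv2.resize(c["color"][150:280,230:360],(400,400))
cv2.imwrite("pics/j.png",np.hstack([W,S])[:,:,::-1])
E
```

```text
10.1333 [ 0.5264987  -0.00703691  0.37135041] [ 0.21602525 -0.15220874 -2.3515816 ]
wrist [([483.0, 10.0], 271), ([252.0, 122.0], 60), ([265.0, 125.0], 33), ([198.0, 338.0], 2), ([422.0, 363.0], 2), ([452.0, 370.0], 2), ([96.0, 390.0], 2), ([338.0, 406.0], 2), ([270.0, 408.0], 2), ([362.0, 412.0], 2), ([496.0, 417.0], 2)]
scene [([98.0, 2.0], 98), ([354.0, 25.0], 133), ([526.0, 58.0], 94), ([207.0, 55.0], 60), ([118.0, 65.0], 103), ([62.0, 73.0], 125), ([476.0, 96.0], 43), ([310.0, 210.0], 5), ([287.0, 213.0], 8), ([310.0, 215.0], 7), ([304.0, 218.0], 4)]
top [([200.0, 136.0], 17), ([254.0, 215.0], 9), ([536.0, 225.0], 91), ([541.0, 273.0], 105), ([554.0, 374.0], 106)]
```

View pics/j.png

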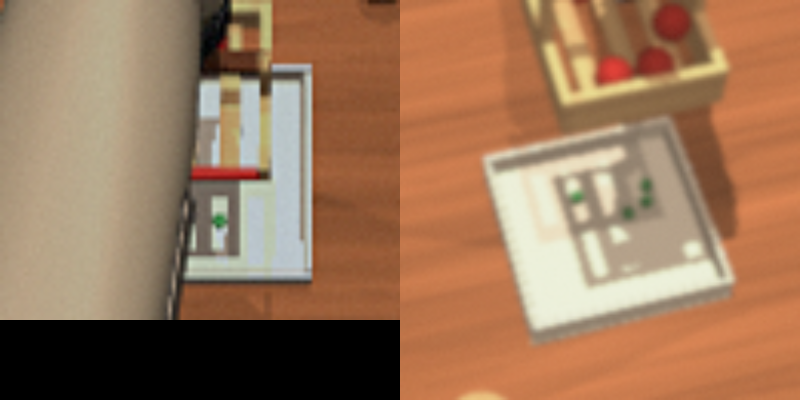

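All four greens are in the tray, at scene pixels (310,210), (287,213), (310,215) and (304,218). The three reds are still in the sieve. Next is the basket.

{"op": "jog_arm", "data": {"moves": [{"fingers": 1, "slide": [3, 0, 0], "angular": [0, 0, 0]}, {"fingers": 1, "slide": [10, 0, 2], "angular": [0, 0, 0]}, {"fingers": 1, "slide": [21, 1, 6], "angular": [0, 0, 0]}, {"fingers": 1, "slide": [36, 2, 11], "angular": [0, 0, 0]}, {"fingers": 1, "slide": [54, 4, 16], "angular": [0, 0, 0]}, {"fingers": 1, "slide": [74, 6, 22], "angular": [0, 0, 0]}, {"fingers": 1, "slide": [96, 8, 28], "angular": [0, 0, 0]}, {"fingers": 1, "slide": [120, 10, 34], "angular": [0, 0, 0]}, {"fingers": 1, "slide": [146, 12, 40], "angular": [0, 0, 0]}, {"fingers": 1, "slide": [172, 14, 46], "angular": [0, 0, 0]}]}}

```text
clock: 11.22
tcp_pos: [0.5387, 0.1673, 0.3224]
orientation: [-0.0, 0.706, 0.708, -0.0]
wrist_force: [-0.2, -0.7, -3.0]
finger_gap: 0.0122
grip_force: 79.2
```

{"op": "jog_arm", "data": {"moves": [{"fingers": 1, "slide": [26, 2, 6], "angular": [0, 0, 0]}, {"fingers": 1, "slide": [52, 4, 12], "angular": [0, 0, 0]}, {"fingers": 1, "slide": [77, 6, 18], "angular": [0, 0, 0]}, {"fingers": 1, "slide": [100, 8, 24], "angular": [0, 0, 0]}, {"fingers": 1, "slide": [121, 10, 30], "angular": [0, 0, 0]}, {"fingers": 1, "slide": [140, 11, 36], "angular": [0, 0, 0]}, {"fingers": 1, "slide": [156, 12, 42], "angular": [0, 0, 0]}, {"fingers": 1, "slide": [169, 12, 48], "angular": [0, 0, 0]}, {"fingers": 1, "slide": [178, 12, 52], "angular": [0, 0, 0]}, {"fingers": 1, "slide": [185, 12, 54], "angular": [0, 0, 0]}]}}

```text
clock: 12.05
tcp_pos: [0.55, 0.3511, 0.2681]
orientation: [-0.0, 0.706, 0.709, -0.001]
wrist_force: [0.2, 0.4, -3.1]
finger_gap: 0.0125
grip_force: 79.2
```

Run:
```python
from h import *
st=get_state();print(st["clock"],st["tcp_pos"],st["orientation"],st["joint_pos"])
t=read_camera("top")
m=[ray(t,[u/1.4,v/1.4],.062) for u,v in[(165,237),(247,236),(246,312),(165,314)]];print(np.round(m,3),np.mean(m,0).round(3))
w=read_camera("wrist");t=read_camera("top")
save(w,"k.png")
```

```text
12.05 [0.5500469  0.35113175 0.26805978] [-1.85731395e-04  7.05682377e-01  7.08527860e-01 -7.87472159e-04] [ 4.45331699e-01  4.70587019e-01  3.41490406e-01  1.44330801e+00
 -1.78368536e-04  2.01210405e+00]
[[0.631 0.451 0.062]
 [0.636 0.249 0.062]
 [0.445 0.243 0.062]
 [0.439 0.438 0.062]] [0.538 0.345 0.062]
```

View pics/k.png

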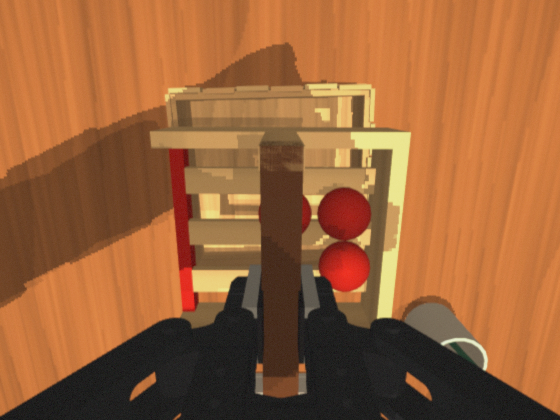

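The basket is centred at about (0.541, 0.342), and the reds at (285,213), (344,213) and (344,266) are still in the sieve. I'll lower and tip gently.

{"op": "jog_arm", "data": {"moves": [{"fingers": 1, "slide": [-2, 1, 8], "angular": [0, 0, 0]}, {"fingers": 1, "slide": [-5, 3, 22], "angular": [0, 0, 0]}, {"fingers": 1, "slide": [-8, 5, 40], "angular": [0, 0, 0]}, {"fingers": 1, "slide": [-9, 6, 58], "angular": [-2, 0, 0]}, {"fingers": 1, "slide": [-9, 6, 72], "angular": [-5, 0, 0]}, {"fingers": 1, "slide": [-9, 6, 80], "angular": [-8, 0, 0]}, {"fingers": 1, "slide": [-9, 6, 82], "angular": [-11, 0, 0]}, {"fingers": 1, "slide": [-9, 6, 82], "angular": [-13, 0, 0]}, {"fingers": 1, "slide": [-9, 6, 82], "angular": [-13, 0, 0]}, {"fingers": 1, "slide": [-9, 6, 82], "angular": [-13, 0, 0]}]}}

```text
clock: 13.03
tcp_pos: [0.5562, 0.3402, 0.1877]
orientation: [0.08, 0.702, 0.703, 0.08]
wrist_force: [-0.5, 1.0, -3.5]
finger_gap: 0.0123
grip_force: 79.2
```

{"op": "jog_arm", "data": {"moves": [{"fingers": 1, "slide": [0, 0, 0], "angular": [-4, 0, 0]}, {"fingers": 1, "slide": [0, 0, 0], "angular": [-9, 0, 0]}, {"fingers": 1, "slide": [0, 0, 0], "angular": [-14, 0, 0]}, {"fingers": 1, "slide": [0, 0, 0], "angular": [-20, 0, 0]}, {"fingers": 1, "slide": [0, 0, 0], "angular": [-26, 0, 0]}, {"fingers": 1, "slide": [0, 0, 0], "angular": [-31, 0, 0]}, {"fingers": 1, "slide": [0, 0, 0], "angular": [-33, 0, 0]}, {"fingers": 1, "slide": [0, 0, 0], "angular": [-33, 0, 0]}, {"fingers": 1, "slide": [0, 0, 0], "angular": [-33, 0, 0]}, {"fingers": 1, "slide": [0, 0, 0], "angular": [-33, 0, 0]}]}}

```text
clock: 13.87
tcp_pos: [0.5581, 0.3414, 0.1884]
orientation: [0.276, 0.65, 0.652, 0.277]
wrist_force: [1.5, 0.5, -1.9]
finger_gap: 0.0125
grip_force: 79.3
```

```bash
cat >> h.py <<'E'
def reds():
    for c in("wrist","scene","top"):
        p=read_camera(c);h=cv2.cvtColor(p["color"],cv2.COLOR_RGB2HSV)
        m=cv2.inRange(h,(0,190,60),(4,255,255))|cv2.inRange(h,(175,190,60),(180,255,255));n,_,s,ce=cv2.connectedComponentsWithStats(m)
        print(c,[(ce[i].round().tolist(),int(s[i,4])) for i in range(1,n) if s[i,4]>8])
E
python3 - <<'E'
from h import *
st=get_state();print(st["clock"],st["tcp_pos"],st["orientation"],st["joint_pos"],st["wrist_force"])
reds();w=read_camera("wrist");c=read_camera("scene")
W=cv2.resize(w["color"],(400,300));S=cv2.resize(c["color"][130:265,320:500],(400,300))
cv2.imwrite("pics/l.png",np.hstack([W,S])[:,:,::-1])
E
```

```text
13.8667 [0.55809185 0.34143359 0.18837935] [0.27570494 0.65018113 0.65160303 0.27688406] [ 0.60744759  0.12188773 -0.66770862  0.07541956 -0.42100768  2.01899123] [ 1.49731214  0.47838999 -1.92878153]
wrist [([182.0, 227.0], 2367), ([124.0, 185.0], 1312)]
scene [([200.0, 138.0], 17), ([398.0, 184.0], 56), ([73.0, 293.0], 135)]
top [([429.0, 184.0], 95), ([145.0, 188.0], 46), ([149.0, 216.0], 68)]
```

View pics/l.png

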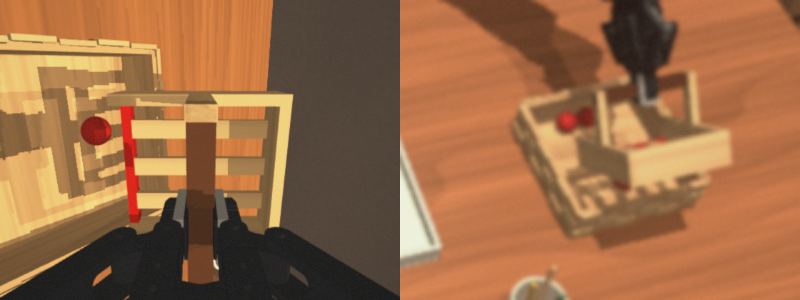

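Two reds are clearly in the basket and the third is probably there too. I'll level and raise the sieve, then count.

{"op": "jog_arm", "data": {"moves": [{"fingers": 1, "slide": [0, 0, 0], "angular": [4, 0, 0]}, {"fingers": 1, "slide": [0, 0, 0], "angular": [10, 0, 0]}, {"fingers": 1, "slide": [0, 0, 0], "angular": [17, 0, 0]}, {"fingers": 1, "slide": [0, 0, 0], "angular": [24, 0, 0]}, {"fingers": 1, "slide": [0, 0, 0], "angular": [31, 0, 0]}, {"fingers": 1, "slide": [0, 0, 0], "angular": [38, 0, 0]}, {"fingers": 1, "slide": [0, 0, 0], "angular": [43, 0, 0]}, {"fingers": 1, "slide": [0, 0, 0], "angular": [46, 0, 0]}, {"fingers": 1, "slide": [0, 0, 0], "angular": [46, 0, 0]}, {"fingers": 1, "slide": [0, 0, 0], "angular": [46, 0, 0]}]}}

```text
clock: 14.95
tcp_pos: [0.5582, 0.341, 0.1864]
orientation: [0.001, 0.706, 0.708, 0.0]
wrist_force: [0.4, -0.3, -1.8]
finger_gap: 0.0125
grip_force: 79.2
```

{"op": "jog_arm", "data": {"moves": [{"fingers": 1, "slide": [0, 0, -12], "angular": [0, 0, 0]}, {"fingers": 1, "slide": [0, 0, -35], "angular": [0, 0, 0]}, {"fingers": 1, "slide": [0, 0, -65], "angular": [0, 0, 0]}, {"fingers": 1, "slide": [0, 0, -95], "angular": [0, 0, 0]}, {"fingers": 1, "slide": [0, 0, -120], "angular": [0, 0, 0]}, {"fingers": 1, "slide": [0, 0, -130], "angular": [0, 0, 0]}, {"fingers": 1, "slide": [0, 0, -130], "angular": [0, 0, 0]}, {"fingers": 1, "slide": [0, 0, -130], "angular": [0, 0, 0]}]}}

```text
clock: 15.62
tcp_pos: [0.5563, 0.3416, 0.3181]
orientation: [0.001, 0.706, 0.709, 0.001]
wrist_force: [-0.6, -0.4, -3.1]
finger_gap: 0.0129
grip_force: 79.3
```

Run:
```python
from h import *
st=get_state();print(st["clock"],st["tcp_pos"],R.from_quat(np.roll(st["orientation"],-1)).as_matrix().round(3),st["joint_pos"],st["wrist_force"])
reds()
c=read_camera("scene");w=read_camera("wrist")
W=cv2.resize(w["color"],(400,300));S=cv2.resize(c["color"][130:265,320:500],(400,300))
cv2.imwrite("pics/m.png",np.hstack([W,S])[:,:,::-1])
```

```text
15.6167 [0.55629373 0.34162622 0.31813674] [[-0.004  1.     0.003]
 [ 1.     0.004  0.001]
 [ 0.001  0.003 -1.   ]] [ 4.28123776e-01  4.74219108e-01  4.68729727e-01  1.56216820e+00
 -5.54292108e-04  1.99474426e+00] [-0.60978847 -0.43188144 -3.09842149]
wrist [([183.0, 227.0], 2261), ([208.0, 157.0], 336), ([308.0, 156.0], 74)]
scene [([200.0, 139.0], 10), ([205.0, 147.0], 9), ([395.0, 184.0], 38), ([404.0, 182.0], 18), ([421.0, 210.0], 32), ([73.0, 294.0], 124)]
top [([429.0, 184.0], 102), ([144.0, 196.0], 26), ([153.0, 216.0], 40)]
```

View pics/m.png

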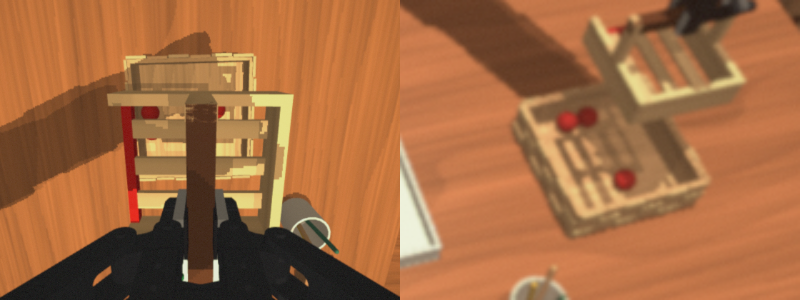

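All three reds are in the basket, at scene pixels (395,184), (404,182) and (421,210), and the sieve is empty. I'll carry it back to the mat, centred at about (0.466, -0.323).

{"op": "jog_arm", "data": {"moves": [{"fingers": 1, "slide": [-10, -1, 0], "angular": [0, 0, 0]}, {"fingers": 1, "slide": [-35, -5, 0], "angular": [0, 0, 0]}, {"fingers": 1, "slide": [-68, -9, 0], "angular": [0, 0, 0]}, {"fingers": 1, "slide": [-103, -14, 0], "angular": [0, 0, 0]}, {"fingers": 1, "slide": [-138, -19, 0], "angular": [0, 0, 0]}, {"fingers": 1, "slide": [-173, -24, 0], "angular": [0, 0, 0]}, {"fingers": 1, "slide": [-208, -29, 0], "angular": [0, 0, 0]}, {"fingers": 1, "slide": [-243, -34, 0], "angular": [0, 0, 0]}, {"fingers": 1, "slide": [-278, -38, 0], "angular": [0, 0, 0]}, {"fingers": 1, "slide": [-313, -42, 0], "angular": [0, 0, 0]}]}}

```text
clock: 16.7
tcp_pos: [0.5145, 0.0259, 0.317]
orientation: [0.0, 0.706, 0.708, -0.0]
wrist_force: [0.3, -0.5, -1.7]
finger_gap: 0.0126
grip_force: 79.3
```

{"op": "jog_arm", "data": {"moves": [{"fingers": 1, "slide": [-35, -5, 0], "angular": [0, 0, 0]}, {"fingers": 1, "slide": [-70, -10, 0], "angular": [0, 0, 0]}, {"fingers": 1, "slide": [-105, -15, 0], "angular": [0, 0, 0]}, {"fingers": 1, "slide": [-140, -20, 0], "angular": [0, 0, 0]}, {"fingers": 1, "slide": [-175, -25, 0], "angular": [0, 0, 0]}, {"fingers": 1, "slide": [-210, -30, 0], "angular": [0, 0, 0]}, {"fingers": 1, "slide": [-245, -35, 0], "angular": [0, 0, 0]}, {"fingers": 1, "slide": [-280, -40, 0], "angular": [0, 0, 0]}, {"fingers": 1, "slide": [-312, -44, 0], "angular": [0, 0, 0]}, {"fingers": 1, "slide": [-335, -48, 0], "angular": [0, 0, 0]}]}}

```text
clock: 17.53
tcp_pos: [0.4674, -0.3103, 0.3166]
orientation: [-0.0, 0.707, 0.707, -0.001]
wrist_force: [0.9, -0.1, -1.6]
finger_gap: 0.0126
grip_force: 79.2
```

{"op": "jog_arm", "data": {"moves": [{"fingers": 1, "slide": [-12, -2, 10], "angular": [0, 0, -1]}, {"fingers": 1, "slide": [-17, -2, 35], "angular": [0, 0, -2]}, {"fingers": 1, "slide": [-17, -2, 65], "angular": [0, 0, -2]}, {"fingers": 1, "slide": [-17, -2, 95], "angular": [0, 0, -2]}, {"fingers": 1, "slide": [-17, -2, 125], "angular": [0, 0, -2]}, {"fingers": 1, "slide": [-17, -2, 150], "angular": [0, 0, -2]}, {"fingers": 1, "slide": [-17, -2, 170], "angular": [0, 0, -2]}, {"fingers": 1, "slide": [-17, -2, 180], "angular": [0, 0, -2]}, {"fingers": 1, "slide": [-17, -2, 180], "angular": [0, 0, -2]}, {"fingers": 1, "slide": [-17, -2, 180], "angular": [0, 0, -2]}]}}

```text
clock: 18.37
tcp_pos: [0.4664, -0.3242, 0.1374]
orientation: [-0.0, 0.694, 0.72, -0.0]
wrist_force: [0.9, -0.5, -1.7]
finger_gap: 0.0125
grip_force: 79.1
```

Run:
```python
from h import *
st=get_state();print(st["clock"],st["tcp_pos"],R.from_quat(np.roll(st["orientation"],-1)).as_matrix().round(3),st["joint_pos"],st["wrist_force"])
for c in("wrist","scene","wrist"):
    p=read_camera(c)
    for n,z in(("mat",0),):
        for d in tip_of(n,p)[:3]: print(c,n,round(d["p"],2),ray(p,d["point"],z,st).round(3))
# cork corners seen by wrist: 
h=cv2.cvtColor(p["color"],cv2.COLOR_RGB2HSV)
print([np.round(proj(p,[x,y,.004],st)) for x,y in((.374,-.236),(.552,-.231),(.558,-.409),(.379,-.416))])
```

```text
18.3667 [ 0.46641544 -0.32423482  0.13742133] [[-0.038  0.999 -0.001]
 [ 0.999  0.038  0.   ]
 [ 0.    -0.001 -1.   ]] [-7.48676265e-01  3.51795582e-01 -1.61950656e-01  1.05760917e+00
 -1.95527847e-04  7.84283462e-01] [ 0.89707631 -0.52190274 -1.72259254]
scene mat 0.73 [0.563 0.336 0.   ]
scene mat 0.63 [ 0.459 -0.324  0.   ]
wrist mat 0.36 [ 0.473 -0.408  0.   ]
[array([150.,  78.]), array([410.,  81.]), array([387., 310.]), array([170., 310.])]
```

{"op": "jog_arm", "data": {"moves": [{"fingers": 1, "slide": [0, 0, 10], "angular": [0, 0, 0]}, {"fingers": 1, "slide": [0, 0, 24], "angular": [0, 0, 0]}, {"fingers": 1, "slide": [0, 0, 34], "angular": [0, 0, 0]}, {"fingers": 1, "slide": [0, 0, 40], "angular": [0, 0, 0]}, {"fingers": 1, "slide": [0, 0, 42], "angular": [0, 0, 0]}, {"fingers": 1, "slide": [0, 0, 43], "angular": [0, 0, 0]}, {"fingers": 1, "slide": [0, 0, 44], "angular": [0, 0, 0]}, {"fingers": 1, "slide": [0, 0, 44], "angular": [0, 0, 0]}]}}

```text
clock: 19.33
tcp_pos: [0.4671, -0.3244, 0.0936]
orientation: [0.0, 0.693, 0.72, -0.0]
wrist_force: [0.2, -0.5, -2.8]
finger_gap: 0.0128
grip_force: 79.2
```

{"op": "jog_arm", "data": {"moves": [{"fingers": 1, "slide": [0, 0, 1], "angular": [0, 0, 0]}, {"fingers": 1, "slide": [0, 0, 2], "angular": [0, 0, 0]}, {"fingers": 1, "slide": [0, 0, 2], "angular": [0, 0, 0]}, {"fingers": 1, "slide": [0, 0, 2], "angular": [0, 0, 0]}]}}

```text
clock: 19.67
tcp_pos: [0.467, -0.3245, 0.0923]
orientation: [0.001, 0.694, 0.72, -0.0]
wrist_force: [-3.3, 1.0, 4.4]
finger_gap: 0.0121
grip_force: 80.3
```

Contact is made: the force has turned upward. I'll release and go up.

{"op": "jog_arm", "data": {"moves": [{"fingers": 0.8, "slide": [0, 0, 0], "angular": [0, 0, 0]}, {"fingers": 0.5, "slide": [0, 0, 0], "angular": [0, 0, 0]}, {"fingers": 0, "slide": [0, 0, 0], "angular": [0, 0, 0]}, {"fingers": 0, "slide": [0, 0, 0], "angular": [0, 0, 0]}, {"fingers": 0, "slide": [0, 0, 0], "angular": [0, 0, 0]}, {"fingers": 0, "slide": [0, 0, 0], "angular": [0, 0, 0]}, {"fingers": 0, "slide": [0, 0, -10], "angular": [0, 0, 0]}, {"fingers": 0, "slide": [0, 0, -40], "angular": [0, 0, 0]}, {"fingers": 0, "slide": [0, 0, -80], "angular": [0, 0, 0]}, {"fingers": 0, "slide": [0, 0, -120], "angular": [0, 0, 0]}]}}

```text
clock: 20.5
tcp_pos: [0.4661, -0.3234, 0.2125]
orientation: [-0.001, 0.693, 0.72, -0.0]
wrist_force: [0.1, -0.5, -0.2]
finger_gap: 0.0856
grip_force: 0.0
```

{"op": "jog_arm", "data": {"moves": [{"fingers": 0, "slide": [0, 0, -20], "angular": [0, 0, 0]}, {"fingers": 0, "slide": [0, 0, -20], "angular": [0, 0, 0]}, {"fingers": 0, "slide": [0, 0, -20], "angular": [0, 0, 0]}]}}

```text
clock: 20.75
tcp_pos: [0.4676, -0.3248, 0.2336]
orientation: [0.002, 0.693, 0.721, 0.0]
wrist_force: [-0.8, -0.1, -0.7]
finger_gap: 0.0854
grip_force: 0.0
```

Run:
```python
from h import *
st=get_state();print(st["clock"],st["tcp_pos"],st["wrist_force"],st["finger_gap"])
w=read_camera("wrist")
for n,z in(("mat",0),("sieve_bar",.099),("sieve_lip",.016),("sieve_floor",.016)):
    for d in tip_of(n,w)[:3]: print(n,round(d["p"],2),ray(w,d["point"],z,st).round(3))
blobs();reds()
t=read_camera("top")
for n in("jar","pencil_mug","gift_box"):
    print(n,[(np.round(d["point"]),round(d["p"],2)) for d in tip_of(n,t)[:2]])
```

```text
20.75 [ 0.46762621 -0.32481201  0.23356709] [-0.82497692 -0.13044704 -0.65759436] 0.08538465675928474
mat 0.96 [ 0.464 -0.324  0.   ]
sieve_bar 0.78 [ 0.469 -0.324  0.099]
sieve_lip 0.61 [ 0.406 -0.325  0.016]
sieve_lip 0.55 [ 0.47  -0.348  0.016]
sieve_floor 0.97 [ 0.468 -0.325  0.016]
sieve_floor 0.83 [ 0.614 -0.559  0.016]
wrist [([434.0, 302.0], 2), ([472.0, 340.0], 2), ([20.0, 352.0], 3), ([460.0, 374.0], 2), ([472.0, 378.0], 2), ([6.0, 384.0], 2), ([228.0, 396.0], 2), ([322.0, 398.0], 2), ([94.0, 405.0], 2), ([146.0, 407.0], 2), ([290.0, 412.0], 2), ([328.0, 411.0], 2), ([342.0, 418.0], 2), ([403.0, 416.0], 2)]
scene [([353.0, 26.0], 145), ([526.0, 58.0], 94), ([207.0, 55.0], 61), ([62.0, 73.0], 126), ([476.0, 96.0], 41), ([310.0, 210.0], 12), ([287.0, 213.0], 10), ([310.0, 214.0], 12), ([304.0, 218.0], 10)]
top [([200.0, 137.0], 18), ([242.0, 206.0], 8), ([236.0, 208.0], 8), ([235.0, 213.0], 11), ([254.0, 215.0], 11), ([536.0, 225.0], 92), ([541.0, 273.0], 106), ([554.0, 374.0], 106)]
wrist [([220.0, 183.0], 837)]
scene [([200.0, 138.0], 13), ([205.0, 148.0], 12), ([399.0, 183.0], 70), ([421.0, 211.0], 29), ([73.0, 294.0], 123)]
top [([429.0, 184.0], 102), ([145.0, 187.0], 44), ([149.0, 216.0], 68)]
jar [(array([296., 154.]), 0.57), (array([246., 133.]), 0.21)]
pencil_mug [(array([204., 148.]), 0.6)]
gift_box [(array([243., 133.]), 0.67), (array([143., 187.]), 0.51)]
```

The checks agree:
- **Sieve:** standing within 4 mm of the mat centre.
- **Greens:** all four in the tray.
- **Reds:** all three in the basket.
- **Jar, mug and box:** unmoved.

Handing in.

```bash
python3 -c "
from workcell import *
print(hand_in())"
```

```text
the job is handed in; nothing more can be done
None
```

The job is handed in at about 21 s: four green beads in the tray, three red in the basket, and the empty sieve back on its mat within about 4 mm of centre; I viewed 12 pictures, two over the limit of 10.

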